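# Bring a dust-extraction inlet into service

### The job

Open up the slanted inlet of the dust-extraction pipe on the bench for a tool hose: its rubber bung sits very tight, so rock it from side to side while drawing it out along the inlet (a plain hard pull would drag the push-fit inlet out of its socket, and it must stay home), and put the bung in the open stacking bin. Pull the slide of the pipe's blast gate all the way up so that the gate is open, and leave the other things on the bench where they are.

Things in the scene. Friction and masses are not known exactly. Their poses are not given: they have to be found in the camera images.
- bung_grip (a point): Centre of the flat upright grip of the loose black rubber bung (0.09 kg): grip 14 mm thick (this point's x axis), 40 mm wide (y), 42 mm high (z). z is the bung's axis, pointing out of the inlet, 30 degrees from vertical. Seated, this point is 36 mm out from the mouth. Below it a flange 59 mm across, 6 mm clear of the mouth, then a plug 37 mm in diameter; its foot is 76 mm below.
- bung_centre (a point): Middle of the bung's length (94 mm overall), on its axis, 29 mm below bung_grip.
- inlet_mouth (a point): Centre of the mouth of the inlet, a grey tube 64 mm across (bore 49 mm) branching from the top of a grey pipe 80 mm across, its axis 78 mm above the bench, on a 125 x 400 mm board. z axis: out along the inlet, 30 degrees from vertical, leaning along the pipe away from the blast gate; x axis: level, across the pipe, away from the robot.
- seal_centre (a point): Centre of the ring of springy seal lips that grips the plug, 6 mm below the mouth; axes as inlet_mouth. A straight pull on the bung would need 40 to 65 N; rocking it some 7 degrees each way about this point gains 1 to 3 mm per swing with 10 to 20 N of pull. It loosens after about 24 mm; the foot clears the mouth at 40 mm. The bore stops the rocking at about 12 degrees.
- inlet (a joint): How far the whole inlet has been drawn out of its push-fit socket in the pipe, along its axis (m): 0 home as it starts, 0.020 at most. It slips at an axial pull of 34 N.
- gate_slide (a joint): Lift of the blast gate's slide plate (m): 0 shut as it starts, 0.060 fully open, straight up. It moves with about 9 N and stays where it is left.
- gate_handle (a point): Centre of the black handle on top of the gate's slide plate; it rises with the slide. Handle 48 mm wide (across the pipe), 14 mm thick (along the pipe), 24 mm high; the gate's metal housing stands across the pipe, its top 24 mm below this point when shut.
- bin: Open blue stacking bin, 161 (x) x 100 (y) x 75 mm, walls and floor 2 mm, front wall (-x) only 38 mm high; origin at the centre of its underside, z up. Loose, 0.3 kg.
- tape_measure: Tape measure, 71 x 87 x 36 mm, bystander; origin at the centre of its underside.
- pliers: Pliers with red handles, 75 x 206 x 16 mm, bystander; origin at the centre of the underside.
- try_square: Try square, 224 x 105 x 16 mm, bystander; origin at the centre of the underside.
- sanding_block: Brown sanding block, 64 x 107 x 31 mm, bystander; origin at the centre of the underside.
There are look-alikes about, which are no part of the job. Of the things that look like the bin, the larger one is meant.

How it is judged:
On the way, in this order (a step that is already met when the one before it is completed fails the run):
1. the bung is rocked in the inlet: its axis leans at least 2 degrees from the inlet's while the plug is still in it (angle between the z axis of bung_grip and the z axis of inlet_mouth, either way round above 0.035 rad and z of bung_grip in the frame of inlet_mouth below 0.06 m), for 0.05 s.
2. the bung is drawn clear of the inlet (distance between bung_grip and inlet_mouth above 0.085 m), for 0.1 s.
At the end, for the whole second after the job is handed in: The bung lies or stands at rest inside the upright bin (its middle between the walls and under 65 mm above the underside), the gate slide is up at least 52 of 60 mm, and the inlet is home within 4 mm (x of bung_centre in the frame of bin between -0.075 and 0.075 m and y of bung_centre in the frame of bin between -0.046 and 0.046 m and z of bung_centre in the frame of bin between 0 and 0.065 m and angle between bin's own z axis and vertical below 0.15 rad and linear speed of bung below 0.03 m/s and value of joint gate_slide above 0.052 m and value of joint inlet below 0.004 m); the robot touches nothing.
It fails at once if the inlet is drawn more than 4 mm out of its socket (value of joint inlet above 0.004 m).
It fails at once if a bystander (tape measure, pliers, try square, sanding block) is shoved more than 40 mm (distance of any of tape_measure, pliers, try_square, sanding_block from where it was at the start of the episode above 0.04 m).
It also fails if it takes over 72 s, if anything falls off the work surface, if the arm or the gripper's body presses on something with over 40 N, if the wrist force passes 120 N, or if a joint passes its speed limit or range.

### The arm

A 7-joint arm with a two-finger parallel gripper is mounted at the origin on a cart in front of the work surface, level with it; the furniture and walls round the work are solid. World frame = base frame: x ahead of the robot, y to its left, z up, the work surface at z = 0. Lengths are in m, angles in rad, forces in N, time in s.
With the tool pointing down it reaches from about 0.375 to 0.925 m from the base axis. Payload 3.1 kg.
Tool frame: the origin (TCP) lies at the very end of the fingers, on their centre line; the grasp point (between the pads) lies ctrl.pinch_z behind it (ctrl.pinch_z is the distance from the TCP to the grasp point, in m); z points along the fingers, y is the direction in which the jaws open and shut (so a half turn about z gives the same grasp; the last joint's range is limited). The gripper opens to 85 mm and grips with 20 to 120 N. Pads are 22 mm wide; open, the fingers measure 114 mm over their backs; the gripper's body (76 mm by 85 mm) begins 54 mm behind the grasp point. The pads swing forward as they close: fully open they stand 13 mm farther back than shut.
Start: joints at [1.083, 0.383, 0.044, 1.598, -0.018, 1.161, -0.05], TCP at [0.247, -0.601, 0.231] pointing down, gripper open.
Joint ranges: [-2.61, 2.61], [-0.41, 2.15], [-1.48, 1.57], [0, 2.5], [-1.57, 4.71], [0.05, 1.97], [-2.85, 2.85]. Speed limits (rad/s): [2.79, 2.79, 3.14, 3.14, 3.14, 3.14, 3.14].

### API

Orientations are given as a unit quaternion [w, x, y, z].
In Python, from workcell import ctrl gives the robot as it stands.
- The arm moves only by the shell command python3 -m jog 'ROWS' [FORCE]. ROWS is JSON, a list of rows, each an object with "translation": the shift along the tool's x, y, z in mm, a list of three; "delta_rot": the turn, a rotation vector about the tool's x, y, z in degrees, a list of three; "jaw": the gripper's target within -1 to 1 (shut at 1, half-way at 0, fully open at -1). A call has 1 to 12 rows; each row shifts and turns the commanded pose from where the row before left it, along the tool's axes as they then stand; what a row does not reach is not made up. A row lasts 1/8 s, in which the tool goes at most 62.5 mm and 10.7 degrees, less where a joint would pass 70% of its speed; a pose out of reach is approached as far as the arm can. A call with a gripper value outside its range is refused whole. The fingers move at their own pace and stop on an object; FORCE is the grip in N (left out, the last holds). Time passes only in rows, so rows that do not move let the fingers close. It gives the time, the measured TCP pose, the force and the opening at its end, in the units of the state.
- ctrl.observe(): the state, without advancing time (a new reading comes with each control period).
- ctrl.read_camera(name): name is "scene" or "side" or "wrist"; returns a dict with "color" (420x560x3 uint8, blue, green, red), "camera_matrix" (3x3 intrinsics, pixels), "position" and "rotation" of the camera in the world; the wrist camera has in their place "T_tool_cam" (4x4, takes a point from camera to tool coordinates, whose origin is the TCP and whose axes are the flange's). Camera axes: x right, y up, looking along -z (the intrinsics and any distortion apply to the point x, -y, -z); pixel columns grow to the right and rows downward; lengths in m; the calibration is good to about 2 mm. A picture is of the moment at which its call begins: read the wrist's pose just before it. There is no depth.
- ctrl.hand_in(): hands the job in, once; it reports no verdict.
Trained networks look in a picture, given as the dict that the camera call returned (one of the last four; its "shot" number tells which), for a name from the list of things; names that differ only in an ending like _2 or _b are one class to them, and where a whole thing is asked for, a point or a joint stands for the part that bears it (a point fixed in the world has none). Each returns a list of dicts, best first, with "confidence" (0 to 1); they miss things now and then, are a little off and sometimes report something else, mostly with a low value. They report only what shows in the picture. A call takes as long as a camera call. They do not tell look-alikes from the thing itself.
- ctrl.look_for(query, picture): "box" ([left, top, width, height] in pixels, round what is visible of it).
The state is a dict: "time_s": time; "joints": joint angles; "joint_velocities": joint speeds; "effort": joint torques, N m; "eef_pos": TCP position; "orientation": TCP orientation; "ft_force": force on the tool from outside, world axes, zero at the start; "torque": the same for the moment, N m; "gripper_width": opening from 0.0 (shut) to 1.0 (fully open).
Only numpy, scipy, OpenCV 4.12 (cv2) and the standard library are available. Lean on these libraries where they do the work, as an engineer would, in place of code of your own. Each camera call takes 0.05 s, during which the arm holds its last target. There are 200 camera calls.

## Working session

There is one attempt and no reset: what is moved stays moved. The work goes in short steps, Python scripts to look and compute and a shell command to move; the robot and the scene stay as the last step left them, time stands still between calls to the robot, and variables do not carry over. Pictures are saved under pics/ and viewed, about 8 in all and at most 12, crops included, and the job is handed in when it is done.

```bash
mkdir -p pics; ls; cat > h.py <<'E'
import numpy as np,cv2
from scipy.spatial.transform import Rotation as R
from workcell import ctrl
def q2R(q): return R.from_quat([q[1],q[2],q[3],q[0]]).as_matrix()
def cam(name):
    s=ctrl.observe(); p=ctrl.read_camera(name)
    if name=='wrist':
        T=np.eye(4);T[:3,:3]=q2R(s['orientation']);T[:3,3]=s['eef_pos'];T=T@np.array(p['T_tool_cam'])
        p['P'],p['M']=T[:3,3],T[:3,:3]
    else:
        r=np.array(p['rotation']); p['M']=r if r.shape==(3,3) else q2R(r); p['P']=np.array(p['position'])
    return p
def ray(p,u,v):
    K=np.array(p['camera_matrix']); d=np.linalg.inv(K)@[u,v,1]; d=p['M']@[d[0],-d[1],-d[2]]
    return p['P'],d/np.linalg.norm(d)
def onz(p,u,v,z):
    o,d=ray(p,u,v); return o+d*(z-o[2])/d[2]
def proj(p,X):
    c=p['M'].T@(np.array(X)-p['P']); k=np.array(p['camera_matrix'])@[c[0],-c[1],-c[2]]; return k[:2]/k[2]
def tri(rs):
    A=0;b=0
    for o,d in rs:
        m=np.eye(3)-np.outer(d,d);A=A+m;b=b+m@o
    return np.linalg.solve(A,b)
E
python3 - <<'E'
from h import *
s=ctrl.observe();print(s,ctrl.pinch_z)
im=[]
for n in ['scene','side','wrist']:
    p=cam(n); print(n,[ (k,np.round(p[k],3).tolist()) for k in p if k not in('color','shot')])
    cv2.imwrite(f'pics/{n}0.png',p['color'])
    for q in ['bung_grip','inlet_mouth','gate_handle','bin','inlet','tape_measure','pliers','try_square','sanding_block']:
        print(q,[(np.round(d['box'],0).tolist(),round(d['confidence'],2)) for d in ctrl.look_for(q,p)][:3])
E
```

```text
pics
{'time_s': 0.0, 'joints': array([ 1.0831978 ,  0.38383614,  0.04381327,  1.59961614, -0.01786788,
        1.16119867, -0.04989626]), 'joint_velocities': array([-1.34642562e-03,  5.66627318e-04,  4.71166695e-04,  9.00606548e-04,
        9.64793114e-04, -7.77671733e-05, -4.91433735e-05]), 'effort': array([-2.70320415e-04, -4.33450377e+01,  1.02438804e+00, -2.49512672e+01,
        1.05109930e-02,  1.12039267e-02,  3.53294546e-06]), 'eef_pos': array([ 0.24663147, -0.60035072,  0.22986658]), 'orientation': array([-1.28945486e-03,  9.81055190e-01,  1.93723867e-01, -3.38679617e-04]), 'ft_force': array([-7.94581098e-01, -3.54810443e-04,  1.46517806e-01]), 'torque': array([-0.02760138, -0.00515438, -0.02710972]), 'gripper_width': 1.0001067014183878} 0.0187
scene [('camera_matrix', [[403.211, 0.0, 273.496], [0.0, 403.211, 213.147], [0.0, 0.0, 1.0]]), ('position', [-0.033, 0.596, 0.979]), ('rotation', [-0.361, -0.146, 0.327, 0.861]), ('M', [[-0.697, 0.526, -0.488], [-0.717, -0.526, 0.458], [-0.016, 0.669, 0.743]]), ('P', [-0.033, 0.596, 0.979])]
bung_grip [([214.0, 190.0, 20.0, 19.0], 0.93
[... 1111 characters left out ...]
], 0.67), ([228.0, 198.0, 25.0, 17.0], 0.67)]
pliers [([265.0, 288.0, 72.0, 45.0], 0.8)]
try_square [([190.0, 314.0, 102.0, 58.0], 0.8), ([265.0, 288.0, 72.0, 46.0], 0.23)]
sanding_block [([268.0, 150.0, 28.0, 26.0], 0.67), ([225.0, 195.0, 29.0, 21.0], 0.29)]
wrist [('camera_matrix', [[295.517, 0.0, 283.447], [0.0, 295.517, 207.545], [0.0, 0.0, 1.0]]), ('T_tool_cam', [[-0.0, 0.961, 0.277, 0.07], [1.0, 0.0, 0.0, -0.0], [0.0, 0.277, -0.961, -0.143], [0.0, 0.0, 0.0, 1.0]]), ('P', [0.311, -0.574, 0.375]), ('M', [[0.38, 0.889, 0.256], [-0.925, 0.365, 0.105], [-0.0, -0.277, 0.961]])]
bung_grip []
inlet_mouth []
gate_handle []
bin []
inlet []
tape_measure []
pliers []
try_square []
sanding_block []
```

```bash
python3 - <<'E'
from h import *
a=cam('scene');b=cam('side')
def c(x):return (x[0]+x[2]/2,x[1]+x[3]/2)
for n,x,y in [('grip',[214,190,20,19],[226,183,18,22]),('inlet',[221,197,26,22],[228,196,22,19]),('handle',[274,180,12,13],[261,175,13,10]),('bin1',[332,165,62,46],[307,157,53,34]),('bin2',[318,217,41,39],[309,200,41,35]),('sand',[312,146,24,30],[268,150,28,26]),('tape',[268,286,37,28],[295,265,32,28])]:
    r=[ray(a,*c(x)),ray(b,*c(y))];X=tri(r);print(n,X.round(3),(proj(a,X)-c(x)).round(1))
A=cv2.resize(a['color'][120:380,130:420],None,fx=2,fy=2,interpolation=3)
B=cv2.resize(b['color'][120:290,190:380],None,fx=3,fy=3,interpolation=3)
cv2.imwrite('pics/A.png',A);cv2.imwrite('pics/B.png',B)
E
```

```text
grip [0.587 0.19  0.225] [0. 0.]
inlet [0.595 0.156 0.159] [0.1 0.3]
handle [ 0.579 -0.007  0.143] [-0.2 -0.5]
bin1 [ 0.442 -0.251  0.056] [0.4 1. ]
bin2 [ 0.391 -0.073  0.01 ] [0.2 0.4]
sand [ 0.663 -0.32  -0.003] [0.1 0.4]
tape [ 0.356  0.189 -0.005] [0.1 0.2]
```

View pics/A.png

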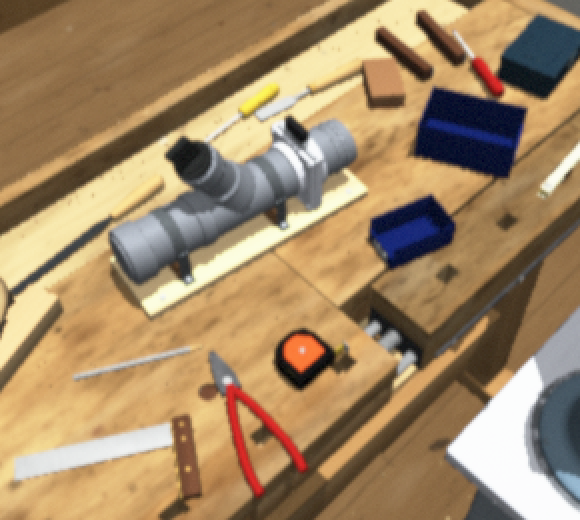

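View pics/B.png

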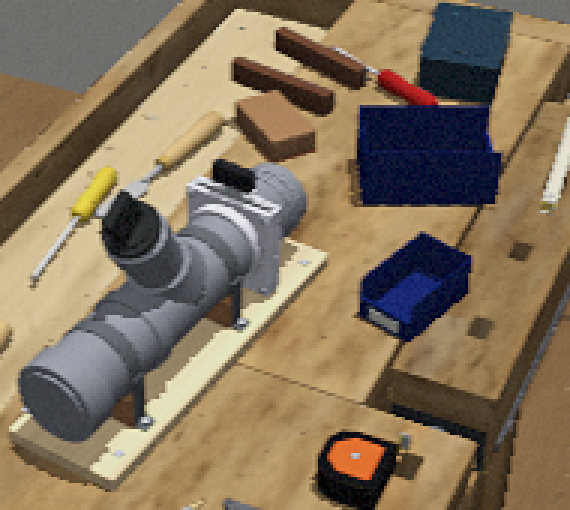

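```bash
cat >> h.py <<'E'
def pose():
    s=ctrl.observe();T=np.eye(4);T[:3,:3]=q2R(s['orientation']);T[:3,3]=s['eef_pos'];return T
def tgt(pos,z,x):
    z=np.array(z,float)/np.linalg.norm(z);x=np.array(x,float);x-=z*(x@z);x/=np.linalg.norm(x)
    T=np.eye(4);T[:3,:3]=np.c_[x,np.cross(z,x),z];T[:3,3]=pos;return T
def rows(G,N,T=None):
    from scipy.linalg import logm,expm
    T=pose() if T is None else T
    D=np.linalg.inv(T)@G
    E=expm(np.real(logm(D))/N)
    print(N,'x',(E[:3,3]*1000).round(1).tolist(),np.degrees(R.from_matrix(E[:3,:3]).as_rotvec()).round(2).tolist(),'| straight',(D[:3,3]*1000).round(1).tolist(),np.degrees(R.from_matrix(D[:3,:3]).as_rotvec()).round(2).tolist())
E
python3 - <<'E'
from h import *
rows(tgt([.58,.10,.42],[0,0,-1],[0,1,0]),20)
E
```

```text
20 x [40.5, -7.2, -9.4] [-0.0, 0.0, -3.38] | straight [574.5, -522.1, -188.7] [-0.0, 0.0, -67.66]
```

```bash
r='{"translation":[40.5,-7.2,-9.4],"delta_rot":[0,0,-3.4],"jaw":-1}'; python3 -m jog '[{"translation":[40.5,-7.2,-9.4],"delta_rot":[0,0,-3.4],"jaw":-1},{"translation":[40.5,-7.2,-9.4],"delta_rot":[0,0,-3.4],"jaw":-1},{"translation":[40.5,-7.2,-9.4],"delta_rot":[0,0,-3.4],"jaw":-1},{"translation":[40.5,-7.2,-9.4],"delta_rot":[0,0,-3.4],"jaw":-1},{"translation":[40.5,-7.2,-9.4],"delta_rot":[0,0,-3.4],"jaw":-1},{"translation":[40.5,-7.2,-9.4],"delta_rot":[0,0,-3.4],"jaw":-1},{"translation":[40.5,-7.2,-9.4],"delta_rot":[0,0,-3.4],"jaw":-1},{"translation":[40.5,-7.2,-9.4],"delta_rot":[0,0,-3.4],"jaw":-1},{"translation":[40.5,-7.2,-9.4],"delta_rot":[0,0,-3.4],"jaw":-1},{"translation":[40.5,-7.2,-9.4],"delta_rot":[0,0,-3.4],"jaw":-1}]'
python3 -m jog '[{"translation":[40.5,-7.2,-9.4],"delta_rot":[0,0,-3.4],"jaw":-1},{"translation":[40.5,-7.2,-9.4],"delta_rot":[0,0,-3.4],"jaw":-1},{"translation":[40.5,-7.2,-9.4],"delta_rot":[0,0,-3.4],"jaw":-1},{"translation":[40.5,-7.2,-9.4],"delta_rot":[0,0,-3.4],"jaw":-1},{"translation":[40.5,-7.2,-9.4],"delta_rot":[0,0,-3.4],"jaw":-1},{"translation":[40.5,-7.2,-9.4],"delta_rot":[0,0,-3.4],"jaw":-1},{"translation":[40.5,-7.2,-9.4],"delta_rot":[0,0,-3.4],"jaw":-1},{"translation":[40.5,-7.2,-9.4],"delta_rot":[0,0,-3.4],"jaw":-1},{"translation":[40.5,-7.2,-9.4],"delta_rot":[0,0,-3.4],"jaw":-1},{"translation":[40.5,-7.2,-9.4],"delta_rot":[0,0,-3.4],"jaw":-1},{"translation":[0,0,0],"delta_rot":[0,0,0],"jaw":-1}]'
python3 - <<'E'
from h import *
p=cam('wrist'); cv2.imwrite('pics/w1.png',p['color'])
print(pose().round(4),ctrl.observe()['joints'])
np.savez('w1.npz',P=p['P'],M=p['M'],camera_matrix=p['camera_matrix'])
for q in ['bung_grip','inlet_mouth','gate_handle','bin']:
    print(q,[(np.round(d['box'],0).tolist(),round(d['confidence'],2)) for d in ctrl.look_for(q,p)][:3])
for X in ([.587,.19,.225],[.579,-.007,.143]): print(proj(p,X))
E
```

```text
time_s: 2.85
eef_pos: [0.5204, -0.3002, 0.3257]
orientation: [0.0, 0.881, 0.473, 0.0]
ft_force: [1.0, -0.3, -1.1]
gripper_width: 0.997
time_s: 4.22
eef_pos: [0.5772, 0.1059, 0.4208]
orientation: [-0.0, 0.702, 0.712, 0.002]
ft_force: [0.6, 0.1, 0.2]
gripper_width: 0.997
[[-1.030e-02  9.999e-01  1.400e-03  5.778e-01]
 [ 9.999e-01  1.030e-02  5.000e-04  1.024e-01]
 [ 4.000e-04  1.400e-03 -1.000e+00  4.201e-01]
 [ 0.000e+00  0.000e+00  0.000e+00  1.000e+00]] [ 0.22517019  0.20570387 -0.55792216  1.46658533  0.10864698  1.49875795
 -0.32063804]
bung_grip [([283.0, 97.0, 51.0, 56.0], 0.91)]
inlet_mouth [([278.0, 130.0, 55.0, 45.0], 0.98)]
gate_handle [([257.0, 233.0, 53.0, 23.0], 0.91)]
bin [([165.0, 216.0, 50.0, 63.0], 0.82), ([181.0, 309.0, 87.0, 48.0], 0.56)]
[293.79772078 110.09958702]
[283.55724426 246.78930464]
```

View pics/w1.png

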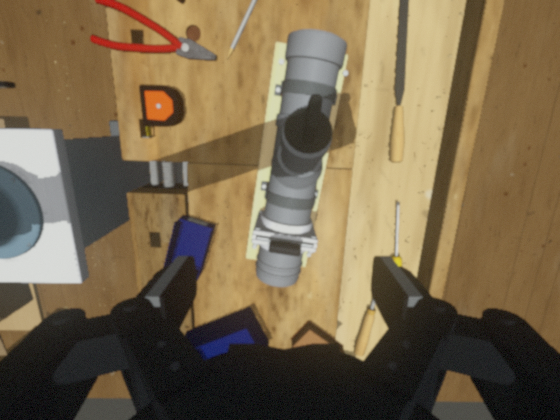

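```bash
python3 - <<'E'
from h import *
im=cv2.imread('pics/w1.png')
c=im[25:285,240:360]; c=np.clip(c.astype(float)**.6*9,0,255).astype('uint8')
a=cv2.resize(c[:150],None,fx=4.5,fy=4.5,interpolation=2)
cv2.imwrite('pics/w1c.png',cv2.resize(im[80:190,260:360]*1,None,fx=5,fy=5,interpolation=2).__mul__(1) if 0 else cv2.resize(np.clip(im[80:190,260:360].astype(float)**.6*9,0,255).astype('uint8'),None,fx=5,fy=5,interpolation=2))
p=dict(np.load('w1.npz'))
for n,q,z in [('boardL',[(277,42),(249,258)],.02),('boardR',[(350,52),(320,200)],.02)]:
    a,b=[onz(p,*u,z) for u in q];print(n,a,b,np.degrees(np.arctan2(a[0]-b[0],a[1]-b[1])))
h=onz(p,283.5,244.5,.15);print('handle',h)
A=cam('scene');B=cam('side')
print('handle tri',tri([ray(p,283.5,244.5),ray(A,280,186.5),ray(B,267.5,180)]))
for z in (.2,.21,.22,.23,.24): print(z,onz(p,315,108,z))
np.save('c.npy',0)
E
```

```text
boardL [0.56372482 0.30502796 0.02      ] [ 0.51091481 -0.08573608  0.02      ] 7.69663607438351
boardR [0.68550456 0.29197441 0.02      ] [0.64796016 0.03678834 0.02      ] 8.369631519214963
handle [ 5.78794034e-01 -2.23976455e-04  1.50000000e-01]
handle tri [ 0.57813641 -0.00373106  0.14553923]
0.2 [0.61262168 0.19375256 0.2       ]
0.21 [0.61159561 0.19326149 0.21      ]
0.22 [0.61056954 0.19277042 0.22      ]
0.23 [0.60954347 0.19227935 0.23      ]
0.24 [0.60851739 0.19178827 0.24      ]
```

View pics/w1c.png

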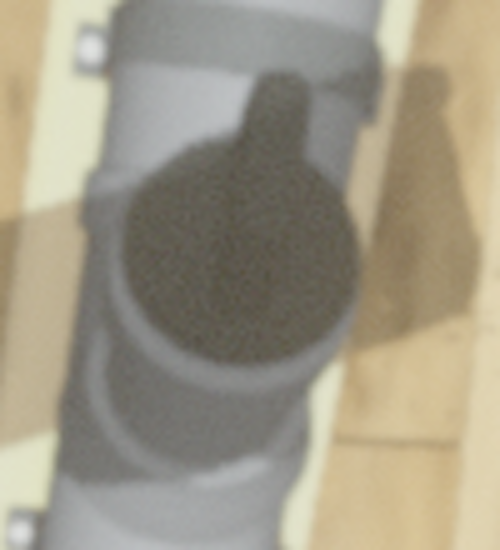

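```bash
python3 - <<'E'
from h import *
p=dict(np.load('w1.npz'));K=p['camera_matrix']
th=np.radians(8);ax=np.array([np.sin(th)*.5,np.cos(th)*.5,.866])
def at(u,v,d):
    k=np.linalg.inv(K)@[u,v,1]*d; return p['P']+p['M']@[k[0],-k[1],-k[2]]
F=at(308.3,131,.366);print('flange',F)
A=cam('scene');B=cam('side')
# fit mouth position + yaw to observations
from scipy.optimize import least_squares
H=np.array([.578,-.004,.1455])
pix=lambda c,X:proj(c,X)
def model(v):
    m=v[:3];a=np.array([np.sin(v[3])*.5,np.cos(v[3])*.5,.866]);return m,a
def res(v):
    m,a=model(v);g=m+36*a/1000
    r=list((pix(p,m+.014*a)-[308.3,131]))
    up=np.array([0,0,.001]);
    r+=list(pix(p,m+.057*a)*1-[315.5,101])  # middle of top face approx
    r+=list((pix(A,m+.033*a)-[224,199.5])*.7)+list((pix(B,m+.033*a)-[235,194])*.7)
    n=np.array([np.cos(v[3]),-np.sin(v[3]),0]); r+=[((m-H)@n)*1000*.4,np.degrees(v[3]-th)]
    return r
s=least_squares(res,[*F,th]);print(s.x,np.degrees(s.x[3]),np.round(s.fun,1))
m,a=model(s.x);print('grip',m+.036*a,'axis',a)
C=np.vstack([cv2.resize(c['color'][v-30:v+30,u-40:u+40],None,fx=7,fy=7,interpolation=2) for c,u,v in((A,228,205),(B,238,200))]);cv2.imwrite('pics/AB.png',cv2.resize(C,(560,600)) if 0 else np.hstack([C[:420],C[420:]])[:, :1120])
E
python3 -c "
import cv2;i=cv2.imread('pics/AB.png');cv2.imwrite('pics/AB.png',cv2.resize(i,(800,300)))"
```

```text
flange [0.60690071 0.16727668 0.18654759]
[0.60412011 0.16621637 0.18562732 0.14655833] 8.397173897978178 [-0.5 -4.9 -1.1  4.6 -1.5 -1.7 -3.6 -0.1  0.4  0.4]
grip [0.60674873 0.18402341 0.21680332] axis [0.07301712 0.49463977 0.866     ]
```

View pics/AB.png

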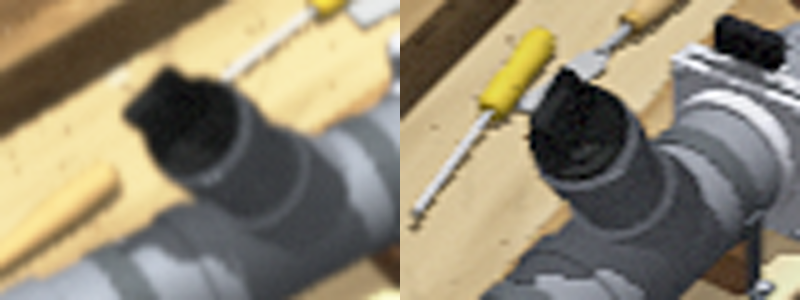

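```bash
python3 - <<'E'
from h import *
from scipy.optimize import least_squares
p=dict(np.load('w1.npz'));A=cam('scene');B=cam('side')
H=np.array([.578,-.004,.1455]);th=np.radians(8)
def model(v):
    m=v[:3];s,c=np.sin(v[3]),np.cos(v[3]);return m,np.array([s*.5,c*.5,.866]),np.array([s*.866,c*.866,-.5]),np.array([c,-s,0])
def res(v):
    m,a,w,n=model(v)
    r=[*(proj(p,m+.013*a)-[308.3,131]),*(proj(p,m+.057*a+.018*w)-[316,95]),
     *(proj(A,m+.057*a)-[217.6,193.4]),*(proj(A,m+.013*a)-[229,201]),*(proj(B,m+.057*a)-[228,189.5]),*(proj(B,m+.013*a)-[235,197]),
     ((m-H)@n)*1000*.4,np.degrees(v[3]-th)]
    return r
s=least_squares(res,[.6,.166,.185,th]);print(s.x,np.degrees(s.x[3]),np.round(s.fun,1))
m,a,w,n=model(s.x);g=m+.036*a;print('grip',g,'axis',a)
print('pipe axis check: (m - H)·n',(m-H)@n)
# standoff: TCP 0.10 out of grip
rows(tgt(g+.10*a,-a,w),8)
E
```

```text
[0.60396703 0.16157252 0.1823138  0.14990537] 8.588945097352688 [-1.1 -0.5 -0.3  0.8  0.9  0.1 -1.8 -1.  -0.3  0.4 -1.8 -0.   0.4  0.6]
grip [0.60665523 0.17937065 0.2134898 ] axis [0.07467228 0.49439261 0.866     ]
pipe axis check: (m - H)·n 0.000948456527688225
8 x [19.6, 3.7, 10.9] [0.29, -3.74, 1.08] | straight [129.4, 36.5, 119.0] [2.31, -29.94, 8.66]
```

```bash
python3 -m jog '[{"translation":[19.6,3.7,10.9],"delta_rot":[0.3,-3.7,1.1],"jaw":-1},{"translation":[19.6,3.7,10.9],"delta_rot":[0.3,-3.7,1.1],"jaw":-1},{"translation":[19.6,3.7,10.9],"delta_rot":[0.3,-3.7,1.1],"jaw":-1},{"translation":[19.6,3.7,10.9],"delta_rot":[0.3,-3.7,1.1],"jaw":-1},{"translation":[19.6,3.7,10.9],"delta_rot":[0.3,-3.7,1.1],"jaw":-1},{"translation":[19.6,3.7,10.9],"delta_rot":[0.3,-3.7,1.1],"jaw":-1},{"translation":[19.6,3.7,10.9],"delta_rot":[0.3,-3.7,1.1],"jaw":-1},{"translation":[19.6,3.7,10.9],"delta_rot":[0.3,-3.7,1.1],"jaw":-1},{"translation":[0,0,0],"delta_rot":[0,0,0],"jaw":-1},{"translation":[0,0,0],"delta_rot":[0,0,0],"jaw":-1}]' 60
cat >> h.py <<'E'
yaw=np.radians(8.6);sy,cy=np.sin(yaw),np.cos(yaw)
m=np.array([.604,.1616,.1823]);a=np.array([sy*.5,cy*.5,.866]);w=np.array([sy*.866,cy*.866,-.5]);n=np.array([cy,-sy,0])
g=m+.036*a
E
python3 - <<'E'
from h import *
p=cam('wrist'); cv2.imwrite('pics/w2.png',p['color']); print(ctrl.observe()['joints'].round(2))
rows(tgt(g+.10*a,-a,w),1)
for q in ['bung_grip','inlet_mouth','gate_handle']:
    print(q,[(np.round(d['box'],0).tolist(),round(d['confidence'],2)) for d in ctrl.look_for(q,p)][:2])
for s in (.014,.057): print(s,[proj(p,m+s*a+k*w).round(0) for k in(-.02,0,.02)],[proj(p,m+s*a+k*n).round(0) for k in(-.0295,-.007,.007,.0295)])
E
```

```text
time_s: 6.02
eef_pos: [0.6147, 0.2288, 0.301]
orientation: [0.167, 0.734, 0.63, -0.194]
ft_force: [0.7, -0.6, 0.4]
gripper_width: 0.997
[-0.28  0.6  -0.5   1.27  0.59  1.76 -0.93]
1 x [1.2, -1.0, 1.4] [-0.04, -0.39, -0.2] | straight [1.2, -1.0, 1.4] [-0.04, -0.39, -0.2]
bung_grip [([252.0, 171.0, 64.0, 68.0], 0.87)]
inlet_mouth [([249.0, 162.0, 70.0, 31.0], 0.84)]
gate_handle [([252.0, 250.0, 63.0, 25.0], 0.62), ([253.0, 164.0, 62.0, 26.0], 0.2)]
0.014 [array([284., 221.]), array([284., 201.]), array([284., 180.])] [array([252., 201.]), array([276., 201.]), array([291., 201.]), array([315., 201.])]
0.057 [array([284., 238.]), array([284., 214.]), array([284., 190.])] [array([246., 214.]), array([275., 214.]), array([293., 214.]), array([321., 214.])]
```

View pics/w2.png

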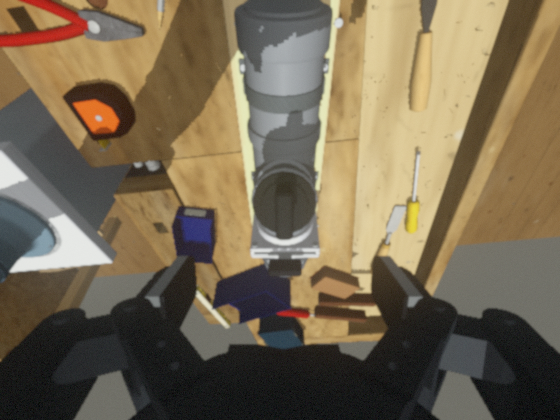

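```bash
python3 -m jog '[{"translation":[1.2,-1,15],"delta_rot":[0,-0.4,-0.2],"jaw":-1},{"translation":[0,0,20],"delta_rot":[0,0,0],"jaw":-1},{"translation":[0,0,20],"delta_rot":[0,0,0],"jaw":-1},{"translation":[0,0,20],"delta_rot":[0,0,0],"jaw":-1},{"translation":[0,0,20],"delta_rot":[0,0,0],"jaw":-1},{"translation":[0,0,10],"delta_rot":[0,0,0],"jaw":-1},{"translation":[0,0,5],"delta_rot":[0,0,0],"jaw":-1},{"translation":[0,0,3],"delta_rot":[0,0,0],"jaw":-1},{"translation":[0,0,0],"delta_rot":[0,0,0],"jaw":-1},{"translation":[0,0,0],"delta_rot":[0,0,0],"jaw":-1}]' 60
python3 - <<'E'
from h import *
rows(tgt(g-.0127*a,-a,w),1);s=ctrl.observe();print(s['ft_force'],s['joints'].round(2))
E
```

```text
time_s: 7.48
eef_pos: [0.605, 0.1754, 0.2023]
orientation: [0.168, 0.731, 0.631, -0.197]
ft_force: [0.3, 0.2, -0.1]
gripper_width: 0.999
1 x [-2.0, 1.0, 1.0] [-0.04, 0.01, 0.16] | straight [-2.0, 1.0, 1.0] [-0.04, 0.01, 0.16]
[ 0.32720446  0.17101854 -0.089372  ] [-0.21  0.62 -0.49  1.47  0.62  1.56 -0.97]
```

```bash
python3 -m jog '[{"translation":[-2,1,1],"delta_rot":[0,0,0],"jaw":0},{"translation":[0,0,0],"delta_rot":[0,0,0],"jaw":1},{"translation":[0,0,0],"delta_rot":[0,0,0],"jaw":1},{"translation":[0,0,0],"delta_rot":[0,0,0],"jaw":1},{"translation":[0,0,0],"delta_rot":[0,0,0],"jaw":1},{"translation":[0,0,0],"delta_rot":[0,0,0],"jaw":1},{"translation":[0,0,0],"delta_rot":[0,0,0],"jaw":1},{"translation":[0,0,0],"delta_rot":[0,0,0],"jaw":1}]' 100
python3 - <<'E'
from h import *
rows(tgt(g-.0127*a,-a,w),1);s=ctrl.observe();print(s['ft_force'],s['torque'],s['joints'].round(2),ctrl.observe()['eef_pos'])
E
```

```text
time_s: 8.48
eef_pos: [0.6062, 0.1725, 0.2021]
orientation: [0.169, 0.732, 0.631, -0.197]
ft_force: [3.3, 0.3, -0.3]
gripper_width: 0.152
1 x [0.3, -0.5, -0.6] [-0.01, 0.03, 0.13] | straight [0.3, -0.5, -0.6] [-0.01, 0.03, 0.13]
[ 3.31981706  0.32162955 -0.25094356] [ 0.49720851 -0.76629911  0.46570897] [-0.2   0.62 -0.49  1.47  0.62  1.56 -0.97] [0.60618234 0.17246899 0.20212984]
```

```bash
cat > f.py <<'E'
from h import *
s=ctrl.observe();T=pose();F=s['ft_force'];D=np.linalg.inv(tgt(m,-a,w))@T
print('t',round(s['time_s'],2),'F tool',(T[:3,:3].T@F).round(1),'F axial',round(F@a,1),'tau',(T[:3,:3].T@s['torque']).round(2),'TCP in inlet',(D[:3,3]*1000).round(1),np.degrees(R.from_matrix(D[:3,:3]).as_rotvec()).round(1),'w',round(s['gripper_width'],3),'j6',s['joints'][5].round(2))
E
python3 f.py; python3 -m jog '[{"translation":[0,1.8,-0.5],"delta_rot":[3.5,0,0],"jaw":1},{"translation":[0,1.8,-0.5],"delta_rot":[3.5,0,0],"jaw":1}]'; python3 f.py
```

```text
t 8.47 F tool [ 0.8  3.2 -0.2] F axial 0.2 tau [-0.83  0.6  -0.06] TCP in inlet [ -0.3   0.5 -22.7] [ 0.  -0.  -0.1] w 0.152 j6 1.56
time_s: 8.72
eef_pos: [0.6087, 0.1722, 0.2023]
orientation: [0.123, 0.74, 0.617, -0.236]
ft_force: [0.1, -0.6, -2.1]
gripper_width: 0.152
t 8.72 F tool [0.5 0.5 2. ] F axial -2.1 tau [-0.97  0.58  0.01] TCP in inlet [ -0.3   3.1 -22.9] [ 7.2 -0.1 -0.2] w 0.152 j6 1.66
```

```bash
python3 -m jog '[{"translation":[0,-2.4,-0.8],"delta_rot":[-4.7,0,0],"jaw":1},{"translation":[0,-2.4,-0.8],"delta_rot":[-4.7,0,0],"jaw":1},{"translation":[0,-2.4,-0.8],"delta_rot":[-4.7,0,0],"jaw":1},{"translation":[0,0,0],"delta_rot":[0,0,0],"jaw":1}]'; python3 f.py;  python3 -m jog '[{"translation":[0,2.4,-0.8],"delta_rot":[4.7,0,0],"jaw":1},{"translation":[0,2.4,-0.8],"delta_rot":[4.7,0,0],"jaw":1},{"translation":[0,2.4,-0.8],"delta_rot":[4.7,0,0],"jaw":1},{"translation":[0,0,0],"delta_rot":[0,0,0],"jaw":1}]';python3 f.py
```

```text
time_s: 9.22
eef_pos: [0.603, 0.1727, 0.2022]
orientation: [0.214, 0.719, 0.642, -0.158]
ft_force: [8.0, -2.3, -9.1]
gripper_width: 0.153
t 9.22 F tool [3.6 7.2 9.4] F axial -8.4 tau [-1.45  1.53 -0.09] TCP in inlet [ -0.6  -2.6 -22.7] [-7.1 -0.1 -0.2] w 0.153 j6 1.46
time_s: 9.72
eef_pos: [0.6091, 0.173, 0.204]
orientation: [0.122, 0.741, 0.616, -0.238]
ft_force: [1.3, -4.2, -9.7]
gripper_width: 0.15
t 9.72 F tool [ 1.4  3.2 10. ] F axial -10.4 tau [-1.03  0.94 -0.03] TCP in inlet [ -0.4   3.3 -24.8] [ 7.4 -0.2 -0.1] w 0.15 j6 1.67
```

```bash
python3 -m jog '[{"translation":[0,-2.5,-1],"delta_rot":[-4.8,0,0],"jaw":1},{"translation":[0,-2.5,-1],"delta_rot":[-4.8,0,0],"jaw":1},{"translation":[0,-2.5,-1],"delta_rot":[-4.8,0,0],"jaw":1},{"translation":[0,0,0],"delta_rot":[0,0,0],"jaw":1}]'; python3 f.py;  python3 -m jog '[{"translation":[0,2.6,-0.8],"delta_rot":[4.8,0,0],"jaw":1},{"translation":[0,2.6,-0.8],"delta_rot":[4.8,0,0],"jaw":1},{"translation":[0,2.6,-0.8],"delta_rot":[4.8,0,0],"jaw":1},{"translation":[0,0,0],"delta_rot":[0,0,0],"jaw":1}]';python3 f.py
```

```text
time_s: 10.22
eef_pos: [0.6024, 0.175, 0.206]
orientation: [0.217, 0.718, 0.643, -0.156]
ft_force: [8.0, -3.7, -16.1]
gripper_width: 0.154
t 10.22 F tool [ 5.9  6.5 16.1] F axial -15.1 tau [-1.55  1.95 -0.15] TCP in inlet [ -0.6  -3.6 -27.1] [-7.5 -0.2 -0.3] w 0.154 j6 1.47
time_s: 10.72
eef_pos: [0.6095, 0.175, 0.208]
orientation: [0.123, 0.74, 0.617, -0.238]
ft_force: [1.0, -6.2, -16.5]
gripper_width: 0.148
t 10.72 F tool [ 3.2  4.1 16.8] F axial -17.2 tau [-1.28  1.31 -0.02] TCP in inlet [ -0.7   3.4 -29.3] [ 7.3 -0.3 -0.1] w 0.148 j6 1.67
```

```bash
python3 -m jog '[{"translation":[0,-2.7,-0.8],"delta_rot":[-4.8,0,0],"jaw":1},{"translation":[0,-2.7,-0.8],"delta_rot":[-4.8,0,0],"jaw":1},{"translation":[0,-2.7,-0.8],"delta_rot":[-4.8,0,0],"jaw":1},{"translation":[0,0,0],"delta_rot":[0,0,0],"jaw":1}]'; python3 f.py;  python3 -m jog '[{"translation":[0,2.8,-0.8],"delta_rot":[4.8,0,0],"jaw":1},{"translation":[0,2.8,-0.8],"delta_rot":[4.8,0,0],"jaw":1},{"translation":[0,2.8,-0.8],"delta_rot":[4.8,0,0],"jaw":1},{"translation":[0,0,0],"delta_rot":[0,0,0],"jaw":1}]';python3 f.py
```

```text
time_s: 11.22
eef_pos: [0.601, 0.178, 0.2111]
orientation: [0.217, 0.717, 0.643, -0.157]
ft_force: [5.4, -5.5, -18.1]
gripper_width: 0.149
t 11.22 F tool [ 5.1  3.8 18.6] F axial -18.0 tau [-1.07  1.68  0.01] TCP in inlet [ -0.8  -5.4 -32.8] [-7.4 -0.2 -0.4] w 0.149 j6 1.48
time_s: 11.72
eef_pos: [0.6107, 0.1781, 0.2139]
orientation: [0.124, 0.74, 0.617, -0.237]
ft_force: [2.5, -6.2, -15.9]
gripper_width: 0.148
t 11.72 F tool [ 3.   5.4 16.1] F axial -16.7 tau [-1.38  1.19 -0.07] TCP in inlet [ -0.8   4.2 -36. ] [ 7.2 -0.3 -0.1] w 0.148 j6 1.68
```

```bash
python3 -m jog '[{"translation":[0,-3.4,-0.8],"delta_rot":[-4.8,0,0],"jaw":1},{"translation":[0,-3.4,-0.8],"delta_rot":[-4.8,0,0],"jaw":1},{"translation":[0,-3.4,-0.8],"delta_rot":[-4.8,0,0],"jaw":1},{"translation":[0,0,0],"delta_rot":[0,0,0],"jaw":1}]'; python3 f.py;  python3 -m jog '[{"translation":[0,3.6,-0.8],"delta_rot":[4.8,0,0],"jaw":1},{"translation":[0,3.6,-0.8],"delta_rot":[4.8,0,0],"jaw":1},{"translation":[0,3.6,-0.8],"delta_rot":[4.8,0,0],"jaw":1},{"translation":[0,0,0],"delta_rot":[0,0,0],"jaw":1}]';python3 f.py
```

```text
time_s: 12.22
eef_pos: [0.6012, 0.1812, 0.2169]
orientation: [0.218, 0.717, 0.643, -0.155]
ft_force: [8.0, -6.3, -18.5]
gripper_width: 0.15
t 12.22 F tool [ 4.9  6.3 19.5] F axial -18.5 tau [-1.53  1.86 -0.16] TCP in inlet [ -0.8  -5.7 -39.4] [-7.7 -0.2 -0.3] w 0.15 j6 1.48
time_s: 12.72
eef_pos: [0.6118, 0.1814, 0.2201]
orientation: [0.125, 0.74, 0.617, -0.237]
ft_force: [1.7, -7.4, -14.9]
gripper_width: 0.153
t 12.72 F tool [ 1.4  4.8 16. ] F axial -16.5 tau [-1.34  1.06  0.01] TCP in inlet [ -1.    4.8 -43.1] [ 7.1 -0.3 -0.1] w 0.153 j6 1.69
```

```bash
python3 -m jog '[{"translation":[0,-3.8,-0.8],"delta_rot":[-4.8,0,0],"jaw":1},{"translation":[0,-3.8,-0.8],"delta_rot":[-4.8,0,0],"jaw":1},{"translation":[0,-3.8,-0.8],"delta_rot":[-4.8,0,0],"jaw":1},{"translation":[0,0,0],"delta_rot":[0,0,0],"jaw":1}]'; python3 f.py;  python3 -m jog '[{"translation":[0,4,-0.6],"delta_rot":[4.8,0,0],"jaw":1},{"translation":[0,4,-0.6],"delta_rot":[4.8,0,0],"jaw":1},{"translation":[0,4,-0.6],"delta_rot":[4.8,0,0],"jaw":1},{"translation":[0,0,0],"delta_rot":[0,0,0],"jaw":1}]';python3 f.py
```

```text
time_s: 13.22
eef_pos: [0.6015, 0.1859, 0.2243]
orientation: [0.219, 0.717, 0.644, -0.153]
ft_force: [8.2, -3.5, -13.2]
gripper_width: 0.149
t 13.22 F tool [ 4.6  6.8 13.7] F axial -12.6 tau [-1.66  1.45 -0.02] TCP in inlet [ -0.5  -6.2 -48.2] [-7.9 -0.1 -0.3] w 0.149 j6 1.49
time_s: 13.72
eef_pos: [0.6135, 0.1873, 0.2295]
orientation: [0.125, 0.741, 0.618, -0.233]
ft_force: [-0.2, -0.3, -1.7]
gripper_width: 0.152
t 13.72 F tool [0.5 0.1 1.7] F axial -1.7 tau [-0.14  0.62  0.03] TCP in inlet [ -0.3   5.6 -54.3] [ 6.8  0.1 -0.1] w 0.152 j6 1.7
```

```bash
python3 -m jog '[{"translation":[0,-2.8,-1],"delta_rot":[-3.4,0,0],"jaw":1},{"translation":[0,-2.8,-1],"delta_rot":[-3.4,0,0],"jaw":1},{"translation":[0,0,-8],"delta_rot":[0,0,0],"jaw":1},{"translation":[0,0,-10],"delta_rot":[0,0,0],"jaw":1},{"translation":[0,0,-15],"delta_rot":[0,0,0],"jaw":1},{"translation":[0,0,-20],"delta_rot":[0,0,0],"jaw":1},{"translation":[0,0,-20],"delta_rot":[0,0,0],"jaw":1},{"translation":[0,0,-20],"delta_rot":[0,0,0],"jaw":1},{"translation":[0,0,-20],"delta_rot":[0,0,0],"jaw":1},{"translation":[0,0,0],"delta_rot":[0,0,0],"jaw":1},{"translation":[0,0,0],"delta_rot":[0,0,0],"jaw":1}]'; python3 f.py
python3 - <<'E'
from h import *
p=cam('wrist');A=cam('scene');B=cam('side');print(pose().round(3),ctrl.observe()['joints'].round(2))
for q in ['bin','bung_grip','gate_handle','inlet_mouth']:
  for c in(p,A,B): print(q,[(np.round(d['box'],0).tolist(),round(d['confidence'],2)) for d in ctrl.look_for(q,c)][:3])
a1=A['color'][140:270,200:420];b1=B['color'][140:260,210:380]
cv2.imwrite('pics/AB2.png',np.vstack([cv2.resize(a1,(500,295),interpolation=2),cv2.resize(b1,(500,300),interpolation=2)]))
cv2.imwrite('pics/w3.png',p['color'])
E
```

```text
time_s: 15.1
eef_pos: [0.617, 0.2436, 0.3263]
orientation: [0.167, 0.732, 0.63, -0.199]
ft_force: [-0.3, -0.8, -1.2]
gripper_width: 0.148
t 15.1 F tool [-0.1 -0.2  1.4] F axial -1.4 tau [ 0.02  0.63 -0.01] TCP in inlet [-1.000e-01  5.000e-01 -1.662e+02] [ 0.3 -0.1 -0.2] w 0.148 j6 1.82
[[ 0.127  0.989 -0.082  0.617]
 [ 0.855 -0.151 -0.496  0.243]
 [-0.502 -0.007 -0.865  0.326]
 [ 0.     0.     0.     1.   ]] [-0.32  0.61 -0.48  1.2   0.59  1.82 -0.92]
bin [([180.0, 200.0, 41.0, 58.0], 0.86), ([213.0, 270.0, 22.0, 23.0], 0.6), ([334.0, 267.0, 25.0, 21.0], 0.59)]
bin [([314.0, 216.0, 43.0, 42.0], 0.95), ([337.0, 166.0, 54.0, 44.0], 0.78)]
bin [([309.0, 199.0, 39.0, 35.0], 0.73), ([307.0, 156.0, 52.0, 31.0], 0.63)]
bung_grip [([232.0, 204.0, 108.0, 135.0], 0.56)]
bung_grip [([184.0, 166.0, 25.0, 26.0], 0.64)]
bung_grip [([202.0, 164.0, 25.0, 22.0], 0.7), ([269.0, 148.0, 26.0, 26.0], 0.3)]
gate_handle []
gate_handle [([268.0, 179.0, 15.0, 15.0], 0.58)]
gate_handle [([262.0, 174.0, 12.0, 14.0], 0.66)]
inlet_mouth [([253.0, 160.0, 60.0, 53.0], 0.66)]
inlet_mouth [([218.0, 190.0, 29.0, 29.0], 0.9)]
inlet_mouth [([226.0, 189.0, 27.0, 28.0], 0.86), ([202.0, 162.0, 24.0, 22.0], 0.34)]
```

View pics/AB2.png

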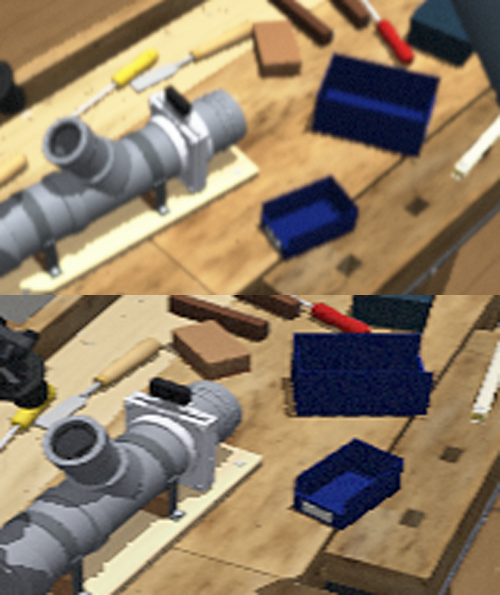

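```bash
python3 - <<'E'
from h import *
A=cam('scene');B=cam('side')
for c,P in((A,[(351,164.5),(393.6,171.7),(384,208),(338.6,195)]),(B,[(210+293*.34,140+(333-295)*.4),(210+423*.34,140+(333-295)*.4),(210+430*.34,140+(413-295)*.4),(210+288*.34,140+(413-295)*.4)])):
  for z in (.075,.038,0):print(z,[onz(c,*u,z)[:2].round(3).tolist() for u in P])
G=tgt([.40,-.12,.42],[0,0,-1],[.5,.866,0]);rows(G,10)
E
```

```text
0.075 [[0.533, -0.298], [0.412, -0.369], [0.338, -0.212], [0.47, -0.158]]
0.038 [[0.556, -0.335], [0.43, -0.408], [0.353, -0.245], [0.491, -0.189]]
0 [[0.58, -0.373], [0.448, -0.449], [0.369, -0.279], [0.512, -0.22]]
0.075 [[0.547, -0.297], [0.402, -0.364], [0.339, -0.18], [0.484, -0.114]]
0.038 [[0.565, -0.352], [0.414, -0.422], [0.35, -0.23], [0.5, -0.161]]
0 [[0.584, -0.409], [0.428, -0.481], [0.36, -0.282], [0.516, -0.21]]
10 x [-43.0, -9.0, 2.8] [0.53, 2.98, 2.1] | straight [-385.7, -160.6, 116.5] [5.29, 29.77, 20.99]
```

View pics/w3.png

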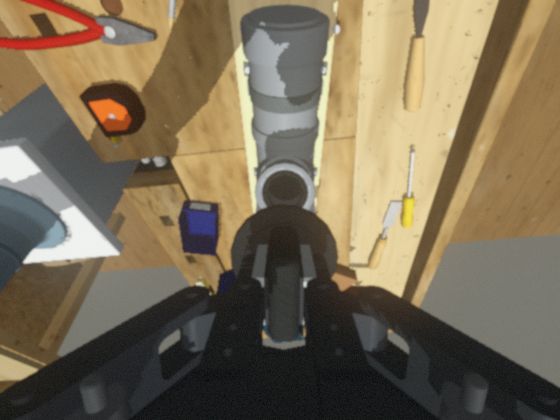

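```bash
python3 - <<'E'
from h import *
from scipy.linalg import logm,expm
T=pose();G=tgt([.365,-.33,.34],[0,0,-1],[.906,.423,0]);rows(G,14)
L=np.real(logm(np.linalg.inv(T)@G))
for k in np.linspace(0,1,7):
    X=T@expm(L*k);print(X[:3,3].round(3),'foot',(X[:3,3]+.063*X[:3,2]).round(3))
E
```

```text
14 x [-44.6, 9.0, 12.3] [1.03, 1.98, 3.94] | straight [-529.8, -163.3, 292.3] [14.48, 27.74, 55.11]
[0.617 0.244 0.327] foot [0.612 0.213 0.272]
[0.617 0.137 0.352] foot [0.61  0.111 0.295]
[0.598 0.03  0.368] foot [0.591 0.009 0.309]
[ 0.562 -0.073  0.376] foot [ 0.556 -0.089  0.315]
[ 0.51  -0.17   0.374] foot [ 0.505 -0.18   0.312]
[ 0.443 -0.256  0.362] foot [ 0.44  -0.261  0.299]
[ 0.365 -0.33   0.34 ] foot [ 0.365 -0.33   0.277]
```

```bash
python3 -m jog '[{"translation":[-44.6,9,12.3],"delta_rot":[1,2,3.9],"jaw":1},{"translation":[-44.6,9,12.3],"delta_rot":[1,2,3.9],"jaw":1},{"translation":[-44.6,9,12.3],"delta_rot":[1,2,3.9],"jaw":1},{"translation":[-44.6,9,12.3],"delta_rot":[1,2,3.9],"jaw":1},{"translation":[-44.6,9,12.3],"delta_rot":[1,2,3.9],"jaw":1},{"translation":[-44.6,9,12.3],"delta_rot":[1,2,3.9],"jaw":1},{"translation":[-44.6,9,12.3],"delta_rot":[1,2,3.9],"jaw":1}]'
python3 -m jog '[{"translation":[-44.6,9,12.3],"delta_rot":[1,2,3.9],"jaw":1},{"translation":[-44.6,9,12.3],"delta_rot":[1,2,3.9],"jaw":1},{"translation":[-44.6,9,12.3],"delta_rot":[1,2,3.9],"jaw":1},{"translation":[-44.6,9,12.3],"delta_rot":[1,2,3.9],"jaw":1},{"translation":[-44.6,9,12.3],"delta_rot":[1,2,3.9],"jaw":1},{"translation":[-44.6,9,12.3],"delta_rot":[1,2,3.9],"jaw":1},{"translation":[-44.6,9,12.3],"delta_rot":[1,2,3.9],"jaw":1},{"translation":[0,0,0],"delta_rot":[0,0,0],"jaw":1},{"translation":[0,0,0],"delta_rot":[0,0,0],"jaw":1}]'
python3 - <<'E'
from h import *
p=cam('wrist');print(pose().round(3),ctrl.observe()['joints'].round(2))
np.savez('w4.npz',P=p['P'],M=p['M'],camera_matrix=p['camera_matrix'])
print([(np.round(d['box'],0).tolist(),round(d['confidence'],2)) for d in ctrl.look_for('bin',p)][:3])
cv2.imwrite('pics/w4.png',p['color'])
E
```

```text
time_s: 16.82
eef_pos: [0.5628, -0.0757, 0.3761]
orientation: [0.087, 0.887, 0.442, -0.101]
ft_force: [-0.4, -0.5, -0.5]
gripper_width: 0.149
time_s: 17.95
eef_pos: [0.3685, -0.332, 0.3387]
orientation: [0.001, 0.975, 0.222, 0.003]
ft_force: [0.4, 0.5, -1.5]
gripper_width: 0.15
[[ 0.9    0.435  0.007  0.369]
 [ 0.435 -0.9   -0.    -0.331]
 [ 0.006  0.003 -1.     0.339]
 [ 0.     0.     0.     1.   ]] [ 0.68  0.01 -0.03  1.82 -0.    1.31 -0.47]
[([63.0, 24.0, 112.0, 99.0], 0.94), ([238.0, 31.0, 85.0, 129.0], 0.72), ([229.0, 205.0, 110.0, 134.0], 0.41)]
```

View pics/w4.png

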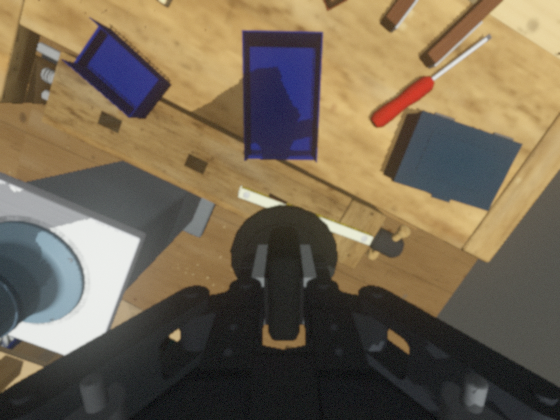

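```bash
python3 - <<'E'
from h import *
p=dict(np.load('w4.npz'))
r=[onz(p,u,31.5,.075) for u in(243,322)]
for z in(.038,.075):
  f=[onz(p,u,160,z) for u in(245,317)]
  rm,fm=(r[0]+r[1])/2,(f[0]+f[1])/2
  d=rm-fm;d[2]=0
  print(z,'w',np.linalg.norm(r[0]-r[1]),np.linalg.norm(f[0]-f[1]),'len',np.linalg.norm(d),'yaw',np.degrees(np.arctan2(d[1],d[0])),'c',(rm+fm)/2)
  if z<.05: u=d/np.linalg.norm(d); c=(rm+fm)/2
print(c); rows(tgt([c[0],c[1],.2],[0,0,-1],u),1)
E
```

```text
0.038 w 0.09692716536962719 0.10764265459255272 len 0.16098300643877775 yaw 24.801416837267453 c [ 0.4560626  -0.28789197  0.0565    ]
0.075 w 0.09692716536962719 0.09868362700425219 len 0.1567079244807679 yaw 24.84773123115589 c [ 0.45802958 -0.28705281  0.075     ]
[ 0.4560626  -0.28789197  0.0565    ]
1 x [95.6, -1.8, 139.5] [0.21, -0.35, 1.05] | straight [95.6, -1.8, 139.5] [0.21, -0.35, 1.05]
```

```bash
python3 -m jog '[{"translation":[32,-0.6,0],"delta_rot":[0,0,0.4],"jaw":1},{"translation":[32,-0.6,0],"delta_rot":[0,0,0.4],"jaw":1},{"translation":[32,-0.6,0],"delta_rot":[0,0,0.2],"jaw":1},{"translation":[0,0,40],"delta_rot":[0,0,0],"jaw":1},{"translation":[0,0,40],"delta_rot":[0,0,0],"jaw":1},{"translation":[0,0,40],"delta_rot":[0,0,0],"jaw":1},{"translation":[0,0,40],"delta_rot":[0,0,0],"jaw":1},{"translation":[0,0,40],"delta_rot":[0,0,0],"jaw":1},{"translation":[0,0,30],"delta_rot":[0,0,0],"jaw":1},{"translation":[0,0,0],"delta_rot":[0,0,0],"jaw":1},{"translation":[0,0,0],"delta_rot":[0,0,0],"jaw":1}]'
python3 - <<'E'
from h import *
rows(tgt([.457,-.288,.07],[0,0,-1],[.9075,.42,0]),1)
E
```

```text
time_s: 19.42
eef_pos: [0.4577, -0.2896, 0.1103]
orientation: [0.002, 0.977, 0.214, 0.004]
ft_force: [-0.4, -0.7, -0.3]
gripper_width: 0.149
1 x [-0.2, -1.9, 40.3] [0.27, -0.42, -0.07] | straight [-0.2, -1.9, 40.3] [0.27, -0.42, -0.07]
```

```bash
python3 -m jog '[{"translation":[0,-1.9,15],"delta_rot":[0,0,0],"jaw":1},{"translation":[0,0,15],"delta_rot":[0,0,0],"jaw":1},{"translation":[0,0,10],"delta_rot":[0,0,0],"jaw":1},{"translation":[0,0,0],"delta_rot":[0,0,0],"jaw":1},{"translation":[0,0,0],"delta_rot":[0,0,0],"jaw":1}]'; python3 f.py
python3 -m jog '[{"translation":[0,0,0],"delta_rot":[0,0,0],"jaw":0.3},{"translation":[0,0,0],"delta_rot":[0,0,0],"jaw":0.1},{"translation":[0,0,0],"delta_rot":[0,0,0],"jaw":0.1},{"translation":[0,0,0],"delta_rot":[0,0,0],"jaw":0.1},{"translation":[0,0,0],"delta_rot":[0,0,0],"jaw":0.1},{"translation":[0,0,-20],"delta_rot":[0,0,0],"jaw":0.1},{"translation":[0,0,-40],"delta_rot":[0,0,0],"jaw":0.1},{"translation":[0,0,-50],"delta_rot":[0,0,0],"jaw":0},{"translation":[0,0,-50],"delta_rot":[0,0,0],"jaw":-0.2},{"translation":[0,0,-50],"delta_rot":[0,0,0],"jaw":-0.2},{"translation":[0,0,0],"delta_rot":[0,0,0],"jaw":-0.2}]'
python3 - <<'E'
from h import *
p=cam('wrist');A=cam('scene');B=cam('side');print(pose().round(3),ctrl.observe()['joints'].round(2))
for c in (p,A,B):
  for q in('bung_grip','gate_handle'): print(q,[(np.round(d['box'],0).tolist(),round(d['confidence'],2)) for d in ctrl.look_for(q,c)][:3])
cv2.imwrite('pics/w5.png',p['color'])
E
```

```text
time_s: 20.05
eef_pos: [0.4554, -0.2885, 0.069]
orientation: [0.001, 0.977, 0.213, 0.003]
ft_force: [-0.3, 0.5, -2.0]
gripper_width: 0.15
t 20.05 F tool [-0.1 -0.5  2. ] F axial -1.5 tau [-0.03 -0.03 -0.04] TCP in inlet [-348.   -79.6  331.7] [14.5 27.7 55.5] w 0.15 j6 0.77
time_s: 21.42
eef_pos: [0.457, -0.2899, 0.2847]
orientation: [0.005, 0.977, 0.213, 0.007]
ft_force: [0.1, 0.4, -0.1]
gripper_width: 0.598
[[ 0.909  0.417  0.005  0.453]
 [ 0.417 -0.909  0.    -0.288]
 [ 0.004  0.002 -1.     0.278]
 [ 0.     0.     0.     1.   ]] [ 0.59  0.13 -0.11  1.81  0.01  1.19 -0.66]
bung_grip [([252.0, 161.0, 47.0, 43.0], 0.69)]
gate_handle []
bung_grip [([358.0, 174.0, 18.0, 17.0], 0.49)]
gate_handle [([269.0, 181.0, 18.0, 18.0], 0.68)]
bung_grip [([326.0, 158.0, 14.0, 13.0], 0.5)]
gate_handle [([255.0, 173.0, 25.0, 17.0], 0.71)]
```

View pics/w5.png

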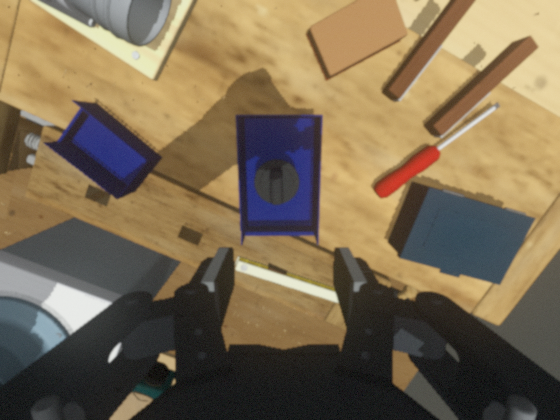

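```bash
python3 - <<'E'
from h import *
rows(tgt([.578,-.004,.27],[0,0,-1],n),8)
E
```

```text
8 x [21.9, -32.7, 1.0] [-0.0, -0.03, 4.16] | straight [231.6, -206.1, 8.4] [-0.01, -0.25, 33.25]
```

```bash
python3 -m jog '[{"translation":[21.9,-32.7,1],"delta_rot":[0,0,4.2],"jaw":-1},{"translation":[21.9,-32.7,1],"delta_rot":[0,0,4.2],"jaw":-1},{"translation":[21.9,-32.7,1],"delta_rot":[0,0,4.2],"jaw":-1},{"translation":[21.9,-32.7,1],"delta_rot":[0,0,4.2],"jaw":-1},{"translation":[21.9,-32.7,1],"delta_rot":[0,0,4.2],"jaw":-1},{"translation":[21.9,-32.7,1],"delta_rot":[0,0,4.2],"jaw":-1},{"translation":[21.9,-32.7,1],"delta_rot":[0,0,4.2],"jaw":-1},{"translation":[21.9,-32.7,1],"delta_rot":[0,0,4],"jaw":-1},{"translation":[0,0,0],"delta_rot":[0,0,0],"jaw":-1},{"translation":[0,0,0],"delta_rot":[0,0,0],"jaw":-1}]' 80
python3 - <<'E'
from h import *
p=cam('wrist');A=cam('scene');print(pose().round(3),ctrl.observe()['joints'].round(2))
np.savez('w6.npz',P=p['P'],M=p['M'],camera_matrix=p['camera_matrix'])
d=ctrl.look_for('gate_handle',p);print([(np.round(x['box'],1).tolist(),round(x['confidence'],2)) for x in d][:3],proj(p,[.578,-.004,.1575]),proj(p,[.578,-.004,.1335]))
rows(tgt([.578,-.004,.13],[0,0,-1],n),1)
cv2.imwrite('pics/w6.png',p['color'])
E
```

```text
time_s: 23.12
eef_pos: [0.5791, -0.0051, 0.271]
orientation: [0.0, 0.997, -0.076, 0.002]
ft_force: [-0.4, -0.5, -0.7]
gripper_width: 1.002
[[ 0.988 -0.155  0.005  0.579]
 [-0.155 -0.988 -0.002 -0.006]
 [ 0.006  0.001 -1.     0.271]
 [ 0.     0.     0.     1.   ]] [ 0.21  0.23 -0.31  1.72  0.08  1.2  -1.85]
[([268.3, 149.6, 20.5, 87.4], 0.78)] [282.33882807 204.83769344] [282.41412427 198.38925723]
1 x [-2.2, -2.2, 141.4] [0.03, -0.34, -0.3] | straight [-2.2, -2.2, 141.4] [0.03, -0.34, -0.3]
```

View pics/w6.png

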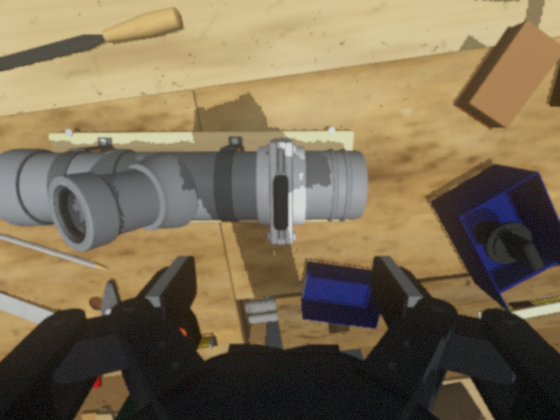

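```bash
python3 -m jog '[{"translation":[-2.2,-2.2,20],"delta_rot":[0,-0.3,-0.3],"jaw":-0.3},{"translation":[0,0,30],"delta_rot":[0,0,0],"jaw":-0.3},{"translation":[0,0,30],"delta_rot":[0,0,0],"jaw":-0.3},{"translation":[0,0,30],"delta_rot":[0,0,0],"jaw":-0.3},{"translation":[0,0,20],"delta_rot":[0,0,0],"jaw":-0.3},{"translation":[0,0,9],"delta_rot":[0,0,0],"jaw":-0.3},{"translation":[0,0,0],"delta_rot":[0,0,0],"jaw":-0.3},{"translation":[0,0,0],"delta_rot":[0,0,0],"jaw":1},{"translation":[0,0,0],"delta_rot":[0,0,0],"jaw":1},{"translation":[0,0,0],"delta_rot":[0,0,0],"jaw":1},{"translation":[0,0,0],"delta_rot":[0,0,0],"jaw":1},{"translation":[0,0,0],"delta_rot":[0,0,0],"jaw":1}]' 80
```

```text
time_s: 24.78
eef_pos: [0.5788, -0.0024, 0.1339]
orientation: [0.0, 0.997, -0.074, 0.001]
ft_force: [-1.9, -1.2, 5.8]
gripper_width: 0.153
```

```bash
python3 -m jog '[{"translation":[0,0,-6],"delta_rot":[0,0,0],"jaw":1},{"translation":[0,0,-8],"delta_rot":[0,0,0],"jaw":1},{"translation":[0,0,-8],"delta_rot":[0,0,0],"jaw":1},{"translation":[0,0,-8],"delta_rot":[0,0,0],"jaw":1},{"translation":[0,0,-8],"delta_rot":[0,0,0],"jaw":1},{"translation":[0,0,-8],"delta_rot":[0,0,0],"jaw":1},{"translation":[0,0,-8],"delta_rot":[0,0,0],"jaw":1},{"translation":[0,0,-5],"delta_rot":[0,0,0],"jaw":1},{"translation":[0,0,-3],"delta_rot":[0,0,0],"jaw":1},{"translation":[0,0,0],"delta_rot":[0,0,0],"jaw":1}]'
```

```text
time_s: 26.02
eef_pos: [0.5786, -0.0024, 0.1934]
orientation: [-0.0, 0.997, -0.074, 0.001]
ft_force: [5.2, -1.2, -7.5]
gripper_width: 0.15
```

```bash
python3 -m jog '[{"translation":[0,0,-3],"delta_rot":[0,0,0],"jaw":1},{"translation":[0,0,-2],"delta_rot":[0,0,0],"jaw":1},{"translation":[0,0,0],"delta_rot":[0,0,0],"jaw":1}]'
python3 -m jog '[{"translation":[0,0,2],"delta_rot":[0,0,0],"jaw":0.3},{"translation":[0,0,0],"delta_rot":[0,0,0],"jaw":-0.4},{"translation":[0,0,0],"delta_rot":[0,0,0],"jaw":-0.4},{"translation":[0,0,0],"delta_rot":[0,0,0],"jaw":-0.4},{"translation":[0,0,-20],"delta_rot":[0,0,0],"jaw":-0.4},{"translation":[0,0,-40],"delta_rot":[0,0,0],"jaw":-0.4},{"translation":[0,0,-40],"delta_rot":[0,0,0],"jaw":-0.4},{"translation":[-40,0,-20],"delta_rot":[0,0,0],"jaw":-0.4},{"translation":[-50,0,0],"delta_rot":[0,0,0],"jaw":-0.4},{"translation":[-50,0,0],"delta_rot":[0,0,0],"jaw":-0.4},{"translation":[0,0,0],"delta_rot":[0,0,0],"jaw":-0.4},{"translation":[0,0,0],"delta_rot":[0,0,0],"jaw":-0.4}]'
python3 - <<'E'
from h import *
A=cam('scene');B=cam('side');X=[]
for q in('gate_handle','inlet_mouth','bung_grip','tape_measure','pliers','try_square','sanding_block'):
  r=[]
  for c in(A,B):
    d=ctrl.look_for(q,c);print(q,[(np.round(x['box'],0).tolist(),round(x['confidence'],2)) for x in d][:2])
    if d: b=d[0]['box'];r.append(ray(c,b[0]+b[2]/2,b[1]+b[3]/2))
  if len(r)==2: print(tri(r).round(3))
a1=A['color'][120:270,200:420];b1=B['color'][120:260,210:380]
cv2.imwrite('pics/fin.png',np.hstack([cv2.resize(a1,(400,273),interpolation=2),cv2.resize(b1,(400,273),interpolation=2)]))
E
```

```text
time_s: 26.4
eef_pos: [0.5785, -0.0023, 0.1941]
orientation: [-0.001, 0.997, -0.074, 0.001]
ft_force: [13.7, -1.4, -24.4]
gripper_width: 0.154
time_s: 27.9
eef_pos: [0.4399, 0.0187, 0.3183]
orientation: [-0.0, 0.997, -0.074, 0.002]
ft_force: [0.5, -0.7, -0.0]
gripper_width: 0.696
gate_handle [([270.0, 164.0, 18.0, 33.0], 0.65)]
gate_handle [([256.0, 157.0, 24.0, 31.0], 0.9)]
[0.57  0.008 0.183]
inlet_mouth [([215.0, 191.0, 35.0, 29.0], 0.66)]
inlet_mouth [([224.0, 190.0, 28.0, 27.0], 0.97)]
[0.596 0.16  0.17 ]
bung_grip [([357.0, 176.0, 18.0, 16.0], 0.49)]
bung_grip [([325.0, 158.0, 19.0, 13.0], 0.7)]
[ 0.435 -0.244  0.094]
tape_measure [([267.0, 285.0, 38.0, 33.0], 0.91)]
tape_measure [([292.0, 264.0, 34.0, 31.0], 0.72), ([308.0, 158.0, 53.0, 31.0], 0.17)]
[ 0.358  0.19  -0.008]
pliers [([233.0, 297.0, 53.0, 70.0], 0.89)]
pliers [([267.0, 287.0, 66.0, 49.0], 0.75)]
[ 0.343  0.301 -0.016]
try_square [([136.0, 328.0, 94.0, 41.0], 0.63)]
try_square [([192.0, 313.0, 103.0, 57.0], 0.68)]
[0.424 0.477 0.031]
sanding_block [([312.0, 147.0, 24.0, 29.0], 0.85), ([335.0, 165.0, 57.0, 45.0], 0.28)]
sanding_block [([269.0, 150.0, 27.0, 26.0], 0.55)]
[ 0.659 -0.315  0.002]
```

View pics/fin.png

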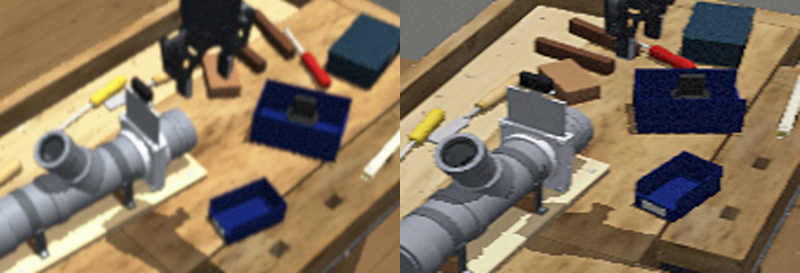

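Gate slide is up, the inlet is open and home, the bung stands in the large bin, and the gripper is clear.

```bash
python3 -c "
from workcell import ctrl
print(ctrl.observe()['time_s'],ctrl.hand_in())"
```

```text
the job is handed in; nothing more can be done
28.7 None
```

The job is handed in at 28.7 s of the 72 s allowed; the hand-in itself gave no verdict.

- **Bung:** I rocked it about 7° each way while pulling. The pull read 18.5 N at most, below the 34 N at which the inlet slips. It came free along the inlet and now stands upright in the larger bin, and the last pictures show it there.
- **Inlet:** it is open and looks home in the last pictures. I had no direct reading of how far it moved.
- **Gate:** I lifted the slide about 60 mm until it met its stop. After I let go, the pictures still show it up.
- **Other things on the bench:** the tape measure and sanding block measured within about 7 mm of where they started. The pliers and try square show in the same place in the pictures.
- **Gripper:** it is open and well clear, with no contact force at the end.

One check was off: the last camera estimate of the raised handle came out at 0.183 m, about 20 mm lower than expected. Its box took in the whole raised plate rather than just the handle. The gripper's measured travel (0.134 to 0.194 m) and the stop agree with a fully open gate.

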